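# Open the medicine cupboard past its child-safety catch

### The job

Please open the small medicine cupboard standing on the counter so that it can be restocked: draw its door ajar by the handle until the child-safety catch behind the door's top rail holds it, then reach down through the gap above, press the catch's tongue down and pull the door past it while the tongue is down; do not force the door against the catch. Swing the door out until it stands about square to the cupboard's front (or a little further), let it stay there with the tongue sprung back up, and leave the other things on the counter and on the cupboard as they are.

Things in the scene. Friction and masses are not known exactly. Their poses are not given: they have to be found in the camera images.
- cupboard: White cupboard, 170 deep, 260 wide, 280 mm tall, fixed, grey-framed glass door over its whole front. Origin centre of underside, z up, front faces its -x, hinge on its -y side, handle on its +y side. Carcass front plane at x = -85 mm; sides and top 15 mm thick. The top ends at the front plane: the gap behind the ajar door is open from above. The door's swing area is free.
- cupboard_door (a joint): Door angle: 0 shut, grows opening (anticlockwise from above), 1.57 square to the front, end stop 1.75. Starts at 0 to 0.12. The safety catch holds it at about 0.19 (38 mm gap at the tongue). It stays where it is left: about 0.5 N at the handle moves it, more when moved fast.
- door_hinge (a point): Point on the door's upright hinge axis, level with the door's top edge (280 mm above the counter, flush with the cupboard's top). Axes turn with the door, and equal the cupboard's when shut: y along the door from hinge to free edge (260 mm wide), z up, x from outside to inside. Inner face of the door at x = 0, outer face at x = -18 mm.
- handle_grip (a point): Where to grip the handle: upright round steel bar, 10 mm diameter, 110 mm long, axis 35 mm off the door's outer face, on two 9 mm stems 24 and 110 mm below the door's top edge. The point is on the bar's axis, 36 mm below that edge; the bar's upper end is 12 mm below it. In door_hinge axes: x = -53, y = 236, z = -36 mm.
- catch_press (a point): On top of the catch's tongue: white plastic spring strip 22 wide, 3 mm thick, behind the door's top rail, reaching level into the cupboard, upper side 27 mm below the top. It pivots 4 mm off the door's inner face; its hook, 59 mm from the pivot, stands 10 mm up and stops behind the keeper. Point 15 mm from the pivot, mid-gap; in door_hinge axes x = 19, y = 200, z = -27 mm (tongue up).
- safety_catch (a joint): Tongue angle: 0 sprung up, grows as it is pressed down, end stop 0.9. The hook is free of the keeper beyond about 0.14, i.e. catch_press some 2 mm down; 5 to 9 mm is comfortable. Spring: about 3.5 N at catch_press when it comes free, 9 N at 8 mm down; it lifts the tongue when let go. Keep it down until the door has passed about 0.3.
- keeper: Keeper of the catch: white plastic block 54 mm wide hanging 10 mm below the underside of the cupboard's top panel, 14 to 22 mm behind the front plane. Origin at the middle of its upper rear edge, axes as the cupboard. Nothing but the catch's hook needs to touch it.
- carton: closed pale grey carton, 55 x 110 x 35 mm, lying on top of the cupboard towards its back; origin at the centre of its underside
- stock_bottle: white plastic bottle, 68 mm diameter, 125 mm tall, standing on the counter, clear of the door; origin at the centre of its underside, z up
- vial: small amber vial with a white cap, 38 mm diameter, 72 mm tall, standing on the counter out in front of the cupboard, clear of the door's swing; origin at the centre of its underside
- red_cap: red bottle cap, 54 mm diameter, 14 mm high, on the counter; origin at the centre of its underside
- counting_tray: blue counting tray, 130 x 200 x 18 mm, on the counter; origin at the centre of its underside
- spatula: counting spatula, about 190 mm long, lying on the counter; origin under its middle
- basket: green plastic basket, 150 x 210 x 70 mm, on the counter; origin at the centre of its underside

How it is judged:
By the outcome, as a careful person would: the job done as asked, in the order asked, and still so for the second after the job is handed in, with the robot touching nothing.
It also fails if it takes over 50 s, if anything falls off the work surface, if the arm or the gripper's body presses on something with over 40 N, if the wrist force passes 120 N, or if a joint passes its speed limit or range.

### The arm

A 6-joint arm with a two-finger parallel gripper is mounted at the origin on the work surface. World frame = base frame: x ahead of the robot, y to its left, z up, the work surface at z = 0. Lengths are in m, angles in rad, forces in N, time in s.
With the tool pointing down it reaches from about 0.225 to 0.725 m from the base axis. Payload 3.1 kg.
Tool frame: the origin (TCP) lies at the very end of the fingers, on their centre line; the grasp point (between the pads) lies 19 mm behind it; z points along the fingers, y is the direction in which the jaws open and shut (so a half turn about z gives the same grasp; the last joint's range is limited). The gripper opens to 85 mm and grips with 20 to 120 N. Pads are 22 mm wide; open, the fingers measure 114 mm over their backs; the gripper's body (76 mm by 85 mm) begins 54 mm behind the grasp point. The pads swing forward as they close: fully open they stand 13 mm farther back than shut.
Start: joints at [1.022, 0.048, 0.099, 1.622, 0, 1.443], TCP at [0.214, 0.479, 0.231] pointing down, gripper open.
Joint ranges: [-2.91, 2.91], [-0.99, 1.94], [-1.21, 1.42], [-2.12, 2.29], [-1.49, 1.47], [-3.14, 3.14]. Speed limits (rad/s): [2.79, 2.79, 3.14, 3.14, 3.14, 3.14].

### API

Orientations are given as a unit quaternion [x, y, z, w].
In Python, from station import goto, line_to, goto_joints, release, clamp, hold, solve_ik, sense, grab_frame, Unreachable, finish_job gives the robot as it stands. Calls block until the motion is done:
- goto(position, orientation): joint-space move of the TCP to a pose.
- line_to(position, attitude=None, speed=0.15, f_stop=None): straight line of the TCP; attitude=None keeps the orientation; speed is the mean speed in m/s. With f_stop (N) it stops when the force on the tool has changed by that much, and returns True; else False.
- goto_joints(angles): joint-space move.
- release() and clamp(grip_force=None): open the fingers fully, or close them until they stop; grip_force is the grip in N (None keeps the last).
- hold(seconds).
- solve_ik(position, orientation): joint angles nearest the present ones, or None.
- sense(): the state.
- grab_frame(name): name is "scene" or "top" or "wrist"; returns a dict with "img" (384x512x3 uint8, red, green, blue), "camera_matrix" (3x3 intrinsics, pixels), "dist" ([k1, k2, p1, p2, k3] as OpenCV has them; the pictures are not rectified), "R" (3x3) and "t" (3): a world point X has camera coordinates R X + t. Camera axes: x right, y down, z forward; pixel columns grow to the right and rows downward; lengths in m; the calibration is good to about 2 mm. A picture is of the moment at which its call begins. There is no depth.
A pose or a line that the arm cannot do raises Unreachable and nothing moves.
- finish_job(): hands the job in, once; it reports no verdict.
The state is a dict: "time": time; "joint_positions": joint angles; "dq": joint speeds; "joint_torque": joint torques, N m; "ee_pos": TCP position; "tcp_rot": TCP orientation; "wrist_force": force on the tool from outside, world axes, zero at the start; "moment": the same for the moment, N m; "finger_gap": finger opening in m.
Only numpy, scipy, OpenCV 4.12 (cv2) and the standard library are available. Lean on these libraries where they do the work, as an engineer would, in place of code of your own. Each camera call takes 0.05 s, during which the arm holds its last target.

## Working session

There is one attempt and no reset: what is moved stays moved. The work goes in short steps, each a Python script; the robot and the scene stay as the last script left them, time stands still between calls to the robot, and variables do not carry over. Pictures are saved under pics/ and viewed, and the job is handed in when it is done.

```bash
ls; mkdir -p pics; python3 - <<'E'
from station import *
import cv2,numpy as np,pickle
d={}
for n in ["scene","top","wrist"]:
    f=grab_frame(n); d[n]=f
    cv2.imwrite(f"pics/{n}0.png",cv2.resize(f["img"][:,:,::-1],(800,600),interpolation=cv2.INTER_CUBIC))
    print(n,f["camera_matrix"].tolist(),f["dist"],(-f["R"].T@f["t"]).round(3),f["R"].round(2).tolist())
pickle.dump(d,open("f0.pkl","wb"))
s=sense();print({k:np.round(v,3).tolist() for k,v in s.items()})
E
```

```text
pics
scene [[407.6424545124843, 0.0, 261.7982553488082], [0.0, 407.6424545124843, 186.10160902228], [0.0, 0.0, 1.0]] [-0.01804588  0.          0.          0.          0.        ] [0.989 0.573 1.151] [[-0.76, 0.65, -0.02], [0.54, 0.62, -0.56], [-0.36, -0.44, -0.83]]
top [[430.2547696415114, 0.0, 257.7515148526096], [0.0, 430.2547696415114, 190.95820845995092], [0.0, 0.0, 1.0]] [-0.0356598  0.         0.         0.         0.       ] [0.479 0.06  1.348] [[-0.0, -1.0, 0.0], [-1.0, 0.0, -0.1], [0.1, -0.0, -1.0]]
wrist [[311.8919235753709, 0.0, 259.9925961908355], [0.0, 311.8919235753709, 188.07684514280146], [0.0, 0.0, 1.0]] [-0.04680356  0.          0.          0.          0.        ] [0.154 0.506 0.372] [[0.41, 0.91, -0.0], [0.88, -0.39, 0.26], [0.24, -0.11, -0.97]]
{'time': 0.15, 'joint_positions': [1.022, 0.049, 0.098, 1.622, 0.0, 1.443], 'dq': [-0.0, -0.0, 0.006, 0.0, -0.0, 0.001], 'joint_torque': [0.002, -33.926, 32.042, 0.015, -0.0, 0.0], 'ee_pos': [0.214, 0.479, 0.23], 'tcp_rot': [0.209, 0.978, -0.001, -0.0], 'wrist_force': [0.266, -0.222, -0.505], 'moment': [-0.022, -0.015, 0.039], 'finger_gap': 0.086}
```

View pics/scene0.png

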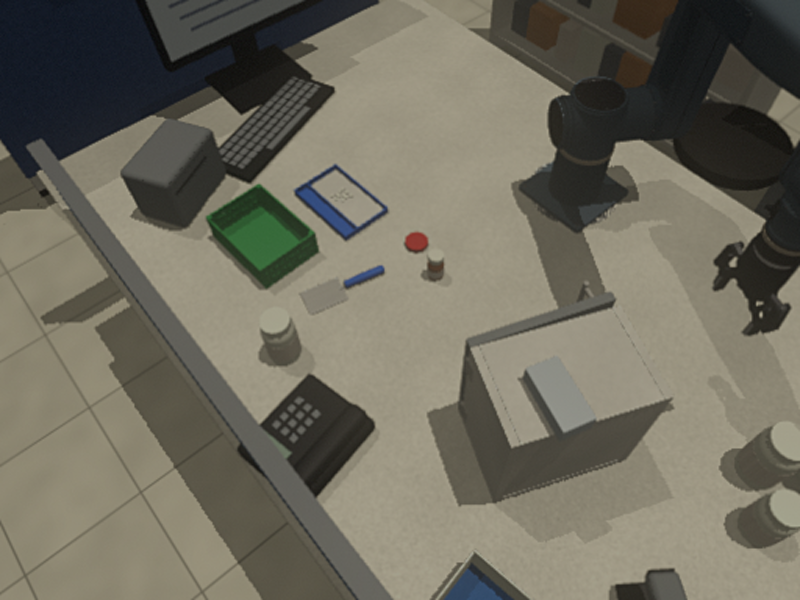

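View pics/top0.png

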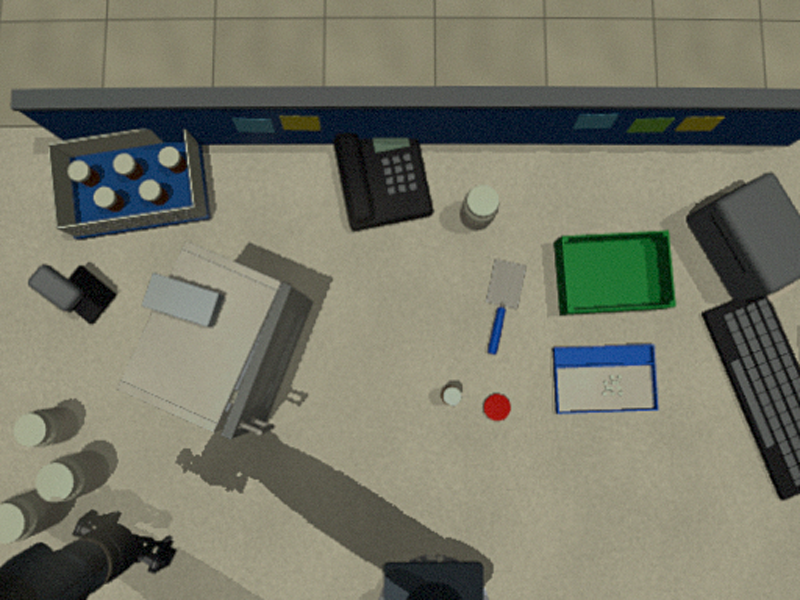

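View pics/wrist0.png

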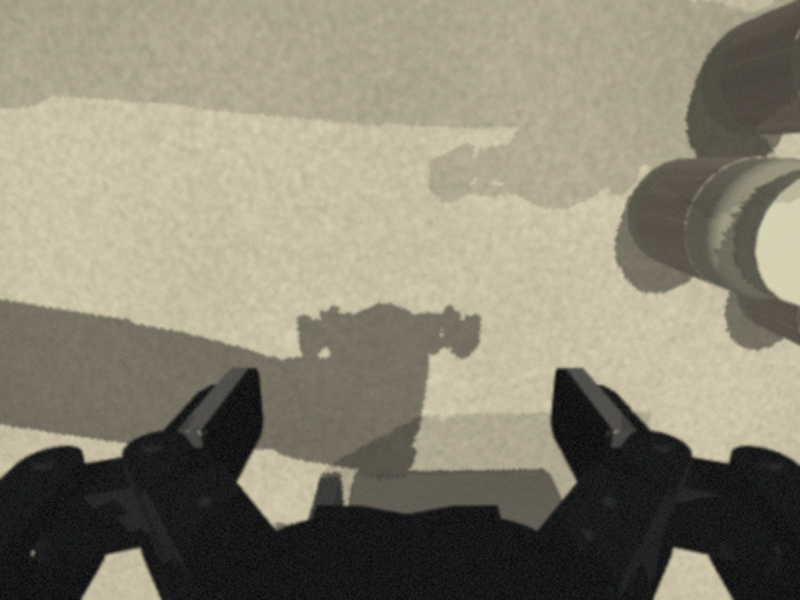

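```bash
python3 - <<'E'
import cv2,pickle
d=pickle.load(open("f0.pkl","rb"))
a=d["top"]["img"][150:285,70:220][:,:,::-1]
cv2.imwrite("pics/topz.png",cv2.resize(cv2.convertScaleAbs(a,alpha=1.5),None,fx=5.3,fy=4.4,interpolation=cv2.INTER_CUBIC) if 0 else cv2.resize(cv2.convertScaleAbs(a,alpha=1.4),None,fx=4.4,fy=4.4,interpolation=cv2.INTER_CUBIC))
b=d["scene"]["img"][175:325,285:435][:,:,::-1]
cv2.imwrite("pics/scenez.png",cv2.resize(cv2.convertScaleAbs(b,alpha=1.4),None,fx=4,fy=4,interpolation=cv2.INTER_CUBIC))
E
```

```text
(no output)
```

View pics/topz.png

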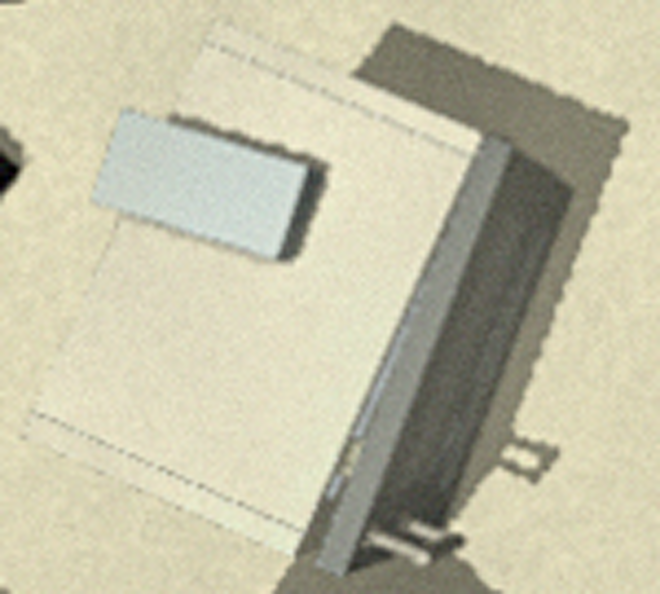

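View pics/scenez.png

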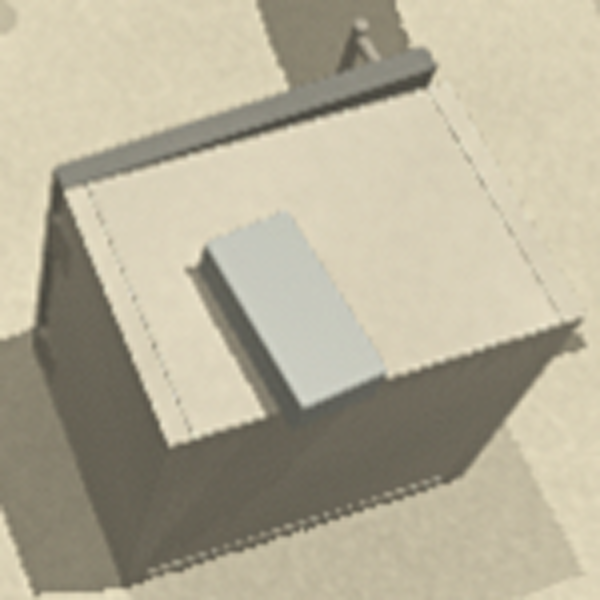

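```bash
cat > h.py <<'E'
import numpy as np,cv2,pickle
from scipy.optimize import least_squares
from scipy.spatial.transform import Rotation as Ro
def proj(f,P):
    p,_=cv2.projectPoints(np.array(P,float).reshape(-1,3),cv2.Rodrigues(f["R"])[0],f["t"],f["camera_matrix"],f["dist"]); return p.reshape(-1,2)
def Rz(a): return np.array([[np.cos(a),-np.sin(a),0],[np.sin(a),np.cos(a),0],[0,0,1]])
class Cab:
    def __init__(s,cx,cy,yaw): s.c=np.array([cx,cy,0]);s.yaw=yaw;s.R=Rz(yaw)
    def c2w(s,p): return s.c+s.R@np.array(p,float)
    def hinge(s): return s.c2w([-.085,-.130,.28])
    def d2w(s,p,th): # door angle grows anticlockwise from above
        return s.hinge()+Rz(s.yaw+th)@np.array(p,float)
E
cat > fit.py <<'E'
from h import *
d=pickle.load(open("f0.pkl","rb"))
def z(p,s,o): return (np.array(p)+.5)/s-.5+np.array(o)
T=lambda *p:z(p,4.4,(70,150)); S=lambda *p:z(p,4,(285,175))
C=[(-.085,-.13,.28),(.085,-.13,.28),(.085,.13,.28),(-.085,.13,.28)]
D=[(0,.26,0),(-.018,.26,0)]
tc=[T(484,133),T(222,22),T(25,435),T(297,555)]; td=[T(318,568),T(346,576)]
sc=[S(65,187),S(172,447),S(580,320),S(435,88)]; bar=S(360,22)
def res(p,full=False):
    c=Cab(*p[:3]); W=[c.c2w(x) for x in C]; Dw=[c.d2w(x,p[3]) for x in D]
    b=c.d2w((-.053,.236,-.024),p[3])
    r=np.r_[(proj(d["top"],W)-tc),(proj(d["top"],Dw)-td),(proj(d["scene"],W)-sc),proj(d["scene"],[b])-bar]
    return r if full else r.ravel()
s=least_squares(res,[.45,.4,-1.2+np.pi*0.9,.1],loss="soft_l1")
best=min((least_squares(res,[.45,.4,y,.1],loss="soft_l1") for y in np.arange(0,6.3,.5)),key=lambda s:s.cost)
print(best.x,best.cost);print(res(best.x,True).round(2).tolist())
np.save("cab.npy",best.x)
c=Cab(*best.x[:3]);print("hinge",c.hinge(),[ (t,c.d2w((-.053,.236,-.036),t).round(3),c.d2w((.019,.2,-.027),t).round(3)) for t in (best.x[3],.19,.4,1.6)])
E
python3 fit.py
```

```text
[0.52691307 0.38289867 1.16131786 0.05279202] 10.821660567959748
[[0.37, 0.1], [-1.2, -1.14], [-0.67, 0.12], [-0.61, 0.7], [-0.27, -0.13], [0.16, 0.66], [-1.67, 0.53], [-2.03, -0.44], [0.39, -1.37], [2.15, -1.92], [-2.14, 2.51]]
hinge [0.61232466 0.25316872 0.28      ] [(np.float64(0.052792018854796875), array([0.373, 0.286, 0.244]), array([0.432, 0.341, 0.253])), (0.19, array([0.37 , 0.253, 0.244]), array([0.421, 0.315, 0.253])), (0.4, array([0.376, 0.202, 0.244]), array([0.413, 0.274, 0.253])), (1.6, array([0.574, 0.014, 0.244]), array([0.52 , 0.075, 0.253]))]
```

```bash
cat >> h.py <<'E'
def quat(xa):  # tool z down, tool x along world xa (horizontal)
    xa=np.array(xa,float);xa/=np.linalg.norm(xa); z=np.array([0,0,-1.]); y=np.cross(z,xa)
    return Ro.from_matrix(np.c_[xa,y,z]).as_quat()
def cab(): return Cab(*np.load("cab.npy")[:3])
def axes(c,th): R=Rz(c.yaw+th); return R[:,0],R[:,1]
def handle_pose(c,th,dz=0.,sgn=-1):
    p=c.d2w((-.053,.236,-.036-.019),th)+[0,0,dz]; dx,dy=axes(c,th); return p,quat(sgn*dx)
def ton_pose(c,th,x=-.030,y=.200,z=.03,sgn=1):
    dx,dy=axes(c,th); return c.d2w((x,y,z),th),quat(sgn*dy)
E
python3 - <<'E'
from h import *
from station import *
c=cab()
for s in (-1,1):
    for th in (.05,.19): print("H",s,th,np.round(solve_ik(*handle_pose(c,th,.1,s)),2), np.round(solve_ik(*handle_pose(c,th,0,s)),2))
    for th in (.19,.4,.8,1.2,1.65):
        q=solve_ik(*ton_pose(c,th,sgn=s)); print("T",s,th,None if q is None else np.round(q,2))
E
```

```text
H -1 0.05 [ 0.51 -0.05  0.19  1.81  0.   -0.7 ] [ 0.51 -0.1  -0.05  1.61  0.   -0.7 ]
H -1 0.19 [ 0.45 -0.1   0.14  1.81  0.   -0.9 ] [ 0.45 -0.15 -0.11  1.62  0.   -0.9 ]
T -1 0.19 [ 0.44 -0.01  0.2   1.78  0.   -2.48]
T -1 0.4 [ 0.36 -0.06  0.15  1.78  0.   -2.78]
T -1 0.8 [ 0.18 -0.08  0.14  1.78  0.    2.93]
T -1 1.2 [0.05 0.02 0.23 1.78 0.   2.4 ]
T -1 1.65 [-0.02  0.23  0.46  1.8   0.    1.88]
H 1 0.05 [ 0.51 -0.05  0.19  1.81  0.    2.44] [ 0.51 -0.1  -0.05  1.61  0.    2.44]
H 1 0.19 [ 0.45 -0.1   0.14  1.81  0.    2.24] [ 0.45 -0.15 -0.11  1.62  0.    2.24]
T 1 0.19 [ 0.44 -0.01  0.2   1.78  0.    0.66]
T 1 0.4 [ 0.36 -0.06  0.15  1.78  0.    0.37]
T 1 0.8 [ 0.18 -0.08  0.14  1.78  0.   -0.21]
T 1 1.2 [ 0.05  0.02  0.23  1.78  0.   -0.74]
T 1 1.65 [-0.02  0.23  0.46  1.8   0.   -1.26]
```

```bash
python3 - <<'E'
from h import *
from station import *
c=cab(); th=np.load("cab.npy")[3]
p=sense()["ee_pos"]; line_to([p[0],p[1],.36],speed=.25)
P,q=handle_pose(c,th,.13); goto(P,q)
s=sense();print(s["time"],s["ee_pos"].round(4) if hasattr(s["ee_pos"],'round') else s["ee_pos"],P)
f={n:grab_frame(n) for n in ("wrist","top")}
pickle.dump(f,open("f1.pkl","wb"))
cv2.imwrite("pics/wrist1.png",cv2.resize(cv2.convertScaleAbs(f["wrist"]["img"][:,:,::-1],alpha=1.3),(800,600),interpolation=cv2.INTER_CUBIC))
E
```

```text
2.675 [0.3723 0.286  0.3545] [0.37267267 0.28590899 0.355     ]
```

View pics/wrist1.png

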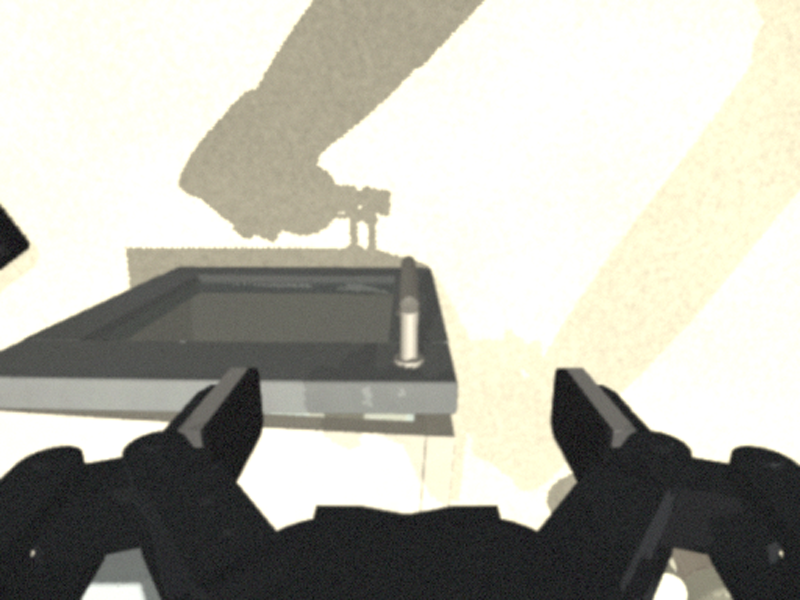

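```bash
python3 - <<'E'
from h import *
f=pickle.load(open("f1.pkl","rb"));w=f["wrist"];x=np.load("cab.npy");c=Cab(*x[:3])
sc=800/512
for n,P in dict(bar=c.d2w((-.053,.236,-.012),x[3]),stem=c.d2w((-.018,.236,-.024),x[3]),do=c.d2w((-.018,.26,0),x[3]),di=c.d2w((0,.26,0),x[3]),cf=c.c2w((-.085,.13,.28)),cb=c.c2w((-.085,.115,.28)),tong=c.d2w((.019,.2,-.027),x[3])).items(): print(n,((proj(w,P)[0]+.5)*sc-.5).round(1))
a=w["img"][210:300,180:320][:,:,::-1]
cv2.imwrite("pics/w1z.png",cv2.resize(a,None,fx=5.7,fy=5.7,interpolation=cv2.INTER_CUBIC))
b=f["top"]["img"][150:285,70:220][:,:,::-1]
cv2.imwrite("pics/t1z.png",cv2.resize(b,None,fx=4.4,fy=4.4,interpolation=cv2.INTER_CUBIC))
E
```

```text
bar [406.7 303.6]
stem [406.7 360.7]
do [456.4 380. ]
di [455.4 413.4]
cf [453.9 437.9]
cb [424.1 436.6]
tong [342.2 420.1]
```

View pics/w1z.png

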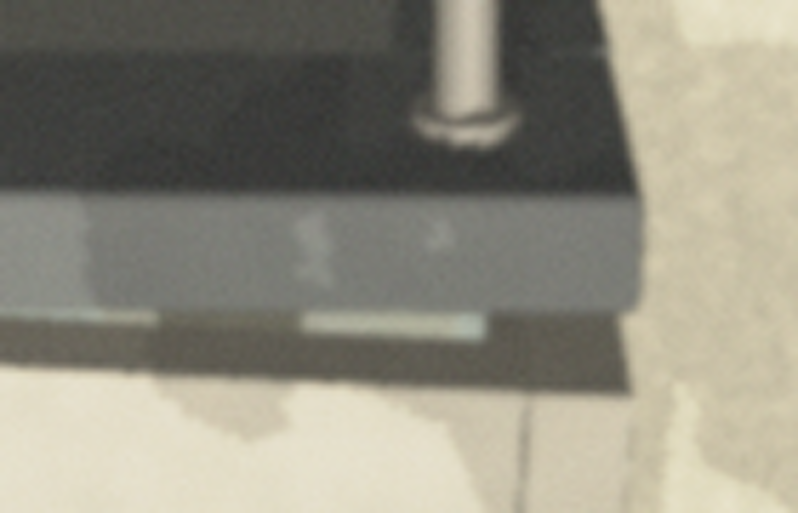

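```bash
python3 - <<'E'
from h import *
from station import *
c=cab(); th=np.load("cab.npy")[3]
P,q=handle_pose(c,th); print(line_to(P,q,speed=.12,f_stop=8))
s=sense();print(s["time"],np.round(s["ee_pos"],4),np.round(s["wrist_force"],2))
f=grab_frame("wrist")
clamp(20)
s=sense();print(s["time"],s["finger_gap"],np.round(s["ee_pos"],4),np.round(s["wrist_force"],2))
g=grab_frame("wrist")
cv2.imwrite("pics/w2.png",cv2.resize(np.hstack([f["img"],g["img"]])[:,:,::-1],(800,300)))
E
```

```text
False
4.0083 [0.3731 0.2862 0.226 ] [0.67 0.45 0.3 ]
4.7333 0.0094290431966434 [0.3711 0.2862 0.225 ] [-5.66  1.14  2.94]
```

View pics/w2.png

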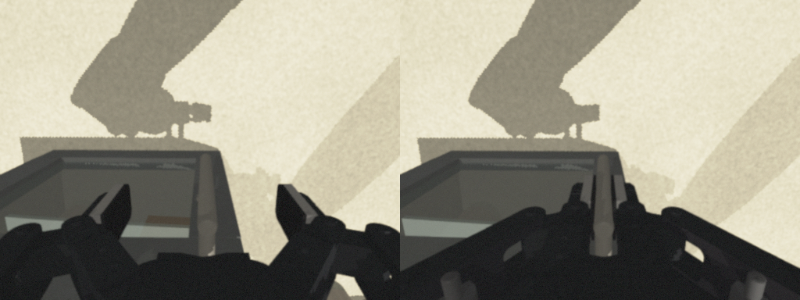

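```bash
python3 - <<'E'
from h import *
from station import *
x=np.load("cab.npy"); x[:2]+=[-.0016,.0003]; np.save("cab.npy",x)
c=cab(); th=x[3]
def rep(m):
    s=sense();F=np.array(s["wrist_force"]);h=c.hinge();v=np.array(s["ee_pos"])-h
    ang=np.arctan2(v[1],v[0])-c.yaw-np.arctan2(.236,-.053);ang=(ang+np.pi)%(2*np.pi)-np.pi
    dx,dy=axes(c,ang);print(m,round(s["time"],2),np.round(s["ee_pos"],4),"F",F.round(2),"Fdx %.2f Fdy %.2f"%(F@dx,F@dy),"ang %.3f r %.4f"%(ang,np.hypot(*v[:2])))
    return ang
P,q=handle_pose(c,th); line_to(P,q,speed=.02); rep("relax")
for t in (.11,.16): print(line_to(*handle_pose(c,t),speed=.04,f_stop=5)); rep(t)
for t in np.arange(.168,.215,.006):
    r=line_to(*handle_pose(c,t),speed=.03,f_stop=3); a=rep(t)
    if r: print("stop");break
f=grab_frame("top");pickle.dump(f,open("f3.pkl","wb"))
E
```

```text
relax 5.03 [0.3712 0.2862 0.225 ] F [-2.09 -0.55  0.6 ] Fdx -1.24 Fdy 1.77 ang 0.053 r 0.2418
False
0.11 5.53 [0.3697 0.2723 0.225 ] F [-1.29 -0.69  0.67] Fdx -1.03 Fdy 1.03 ang 0.111 r 0.2417
False
0.16 5.98 [0.3691 0.2604 0.225 ] F [-1.05 -0.27  1.23] Fdx -0.52 Fdy 0.95 ang 0.160 r 0.2417
0.168 6.23 [0.3691 0.2584 0.225 ] F [-0.2  -0.3   0.62] Fdx -0.34 Fdy 0.12 ang 0.168 r 0.2417
0.17400000000000002 6.48 [0.369  0.2569 0.225 ] F [ 0.29 -0.66  1.49] Fdx -0.57 Fdy -0.44 ang 0.174 r 0.2417
0.18000000000000002 6.73 [0.369  0.2554 0.225 ] F [ 0.96 -0.79  0.67] Fdx -0.56 Fdy -1.12 ang 0.181 r 0.2417
0.18600000000000003 6.98 [0.369  0.2539 0.225 ] F [ 0.15 -0.42 -0.62] Fdx -0.37 Fdy -0.24 ang 0.187 r 0.2417
0.19200000000000003 7.23 [0.369  0.2525 0.225 ] F [ 2.12 -1.02 -0.27] Fdx -0.54 Fdy -2.29 ang 0.193 r 0.2417
0.19800000000000004 7.48 [0.369  0.2516 0.225 ] F [ 1.51  1.98 -0.3 ] Fdx 2.25 Fdy -1.06 ang 0.196 r 0.2417
0.20400000000000004 7.73 [0.369  0.2513 0.225 ] F [ 1.9   5.66 -0.22] Fdx 5.93 Fdy -0.67 ang 0.198 r 0.2417
0.21000000000000005 7.98 [0.3691 0.2512 0.2251] F [ 1.45  8.94 -1.49] Fdx 9.05 Fdy 0.45 ang 0.198 r 0.2417
```

```bash
python3 - <<'E'
from h import *
from station import *
c=cab()
line_to(*handle_pose(c,.196),speed=.05)
s=sense();print(np.round(s["wrist_force"],2))
release()
P,q=handle_pose(c,.196,.10);print(line_to(P,q,speed=.2,f_stop=10))
f={n:grab_frame(n) for n in("top","wrist","scene")};pickle.dump(f,open("f3.pkl","wb"))
print(sense()["time"])
cv2.imwrite("pics/w3.png",cv2.resize(f["wrist"]["img"][:,:,::-1],(800,600),interpolation=cv2.INTER_CUBIC))
E
```

```text
[ 1.95  1.21 -0.14]
False
9.8
```

View pics/w3.png

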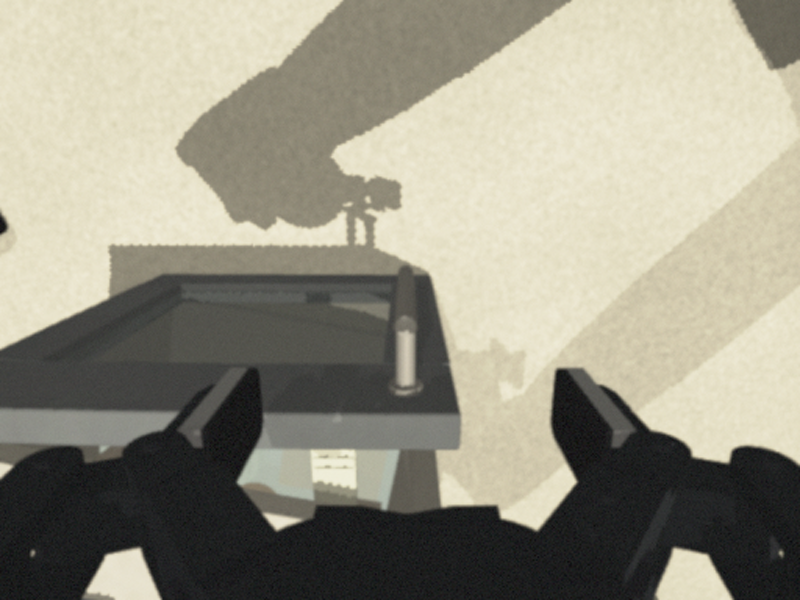

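```bash
python3 - <<'E'
from h import *
f=pickle.load(open("f3.pkl","rb"));w=f["wrist"];c=cab()
sc=800/512
for t in (.19,.197):
  for n,P in dict(bar=c.d2w((-.053,.236,-.012),t),do=c.d2w((-.018,.26,0),t),di=c.d2w((0,.26,0),t),t1=c.d2w((.019,.189,-.027),t),t2=c.d2w((.019,.211,-.027),t)).items(): print(t,n,((proj(w,P)[0]+.5)*sc-.5).round(1))
for t in(.197,):
  ps=[c.d2w(p,t) for p in ((-.018,.26,0),(0,.26,0),(.019,.2,-.027),(-.053,.236,-.012))]
  print((proj(f["top"],ps)-[70,150])*4.4)
b=f["top"]["img"][150:285,70:220][:,:,::-1]
cv2.imwrite("pics/t3z.png",cv2.resize(b,None,fx=4.4,fy=4.4,interpolation=cv2.INTER_CUBIC))
a=w["img"][250:330,140:300][:,:,::-1]
cv2.imwrite("pics/w3z.png",cv2.resize(a,None,fx=5,fy=5,interpolation=cv2.INTER_CUBIC))
b=f["scene"]["img"][150:300,285:435][:,:,::-1]
cv2.imwrite("pics/s3z.png",cv2.resize(b,None,fx=4,fy=4,interpolation=cv2.INTER_CUBIC))
E
```

```text
0.19 bar [407.3 327.6]
0.19 do [463.6 415.3]
0.19 di [462.  452.4]
0.19 t1 [312.  454.2]
0.19 t2 [356.2 454.5]
0.197 bar [406.4 323.9]
0.197 do [463.5 411.4]
0.197 di [462.2 448.7]
0.197 t1 [312.2 451.8]
0.197 t2 [356.3 451.9]
[[409.7744117  594.80956052]
 [378.39932324 587.85047853]
 [381.12415826 471.76772373]
 [484.3893001  563.43421289]]
```

View pics/t3z.png

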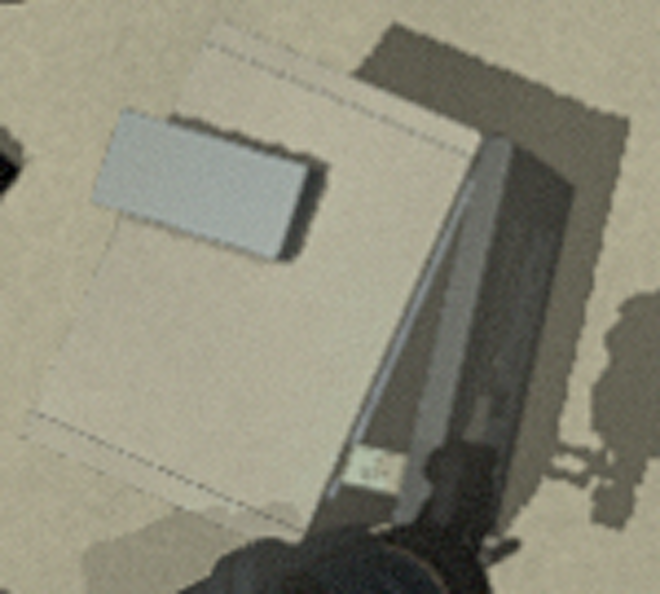

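View pics/w3z.png

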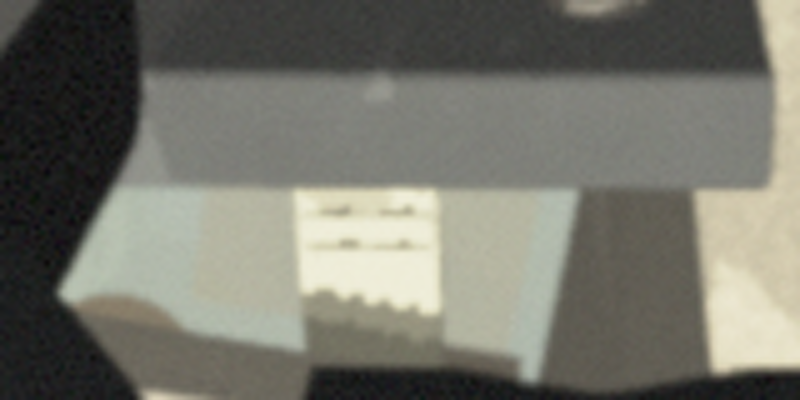

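View pics/s3z.png

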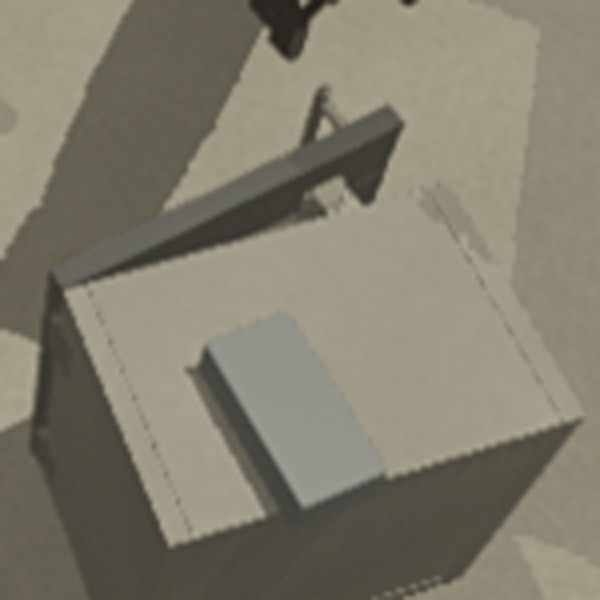

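```bash
python3 - <<'E'
from h import *
from station import *
c=cab()
P,q=handle_pose(c,.196,.15);line_to(P,q,speed=.25)
P,q=ton_pose(c,.197,z=.06); goto(P,q)
P,q=ton_pose(c,.197,z=.025); line_to(P,q,speed=.15)
s=sense();print(s["time"],np.round(np.array(s["ee_pos"])-P,4),np.round(s["wrist_force"],2))
f={n:grab_frame(n) for n in("top","wrist","scene")};pickle.dump(f,open("f4.pkl","wb"))
cv2.imwrite("pics/w4.png",cv2.resize(cv2.convertScaleAbs(f["wrist"]["img"][:,:,::-1],alpha=1.5),(800,600),interpolation=cv2.INTER_CUBIC))
b=f["scene"]["img"][120:270,265:415][:,:,::-1]
cv2.imwrite("pics/s4z.png",cv2.resize(cv2.convertScaleAbs(b,alpha=1.5),None,fx=4,fy=4,interpolation=cv2.INTER_CUBIC))
E
```

```text
11.925 [-0.0005 -0.0002 -0.0004] [-0.09 -0.75  0.37]
```

View pics/w4.png

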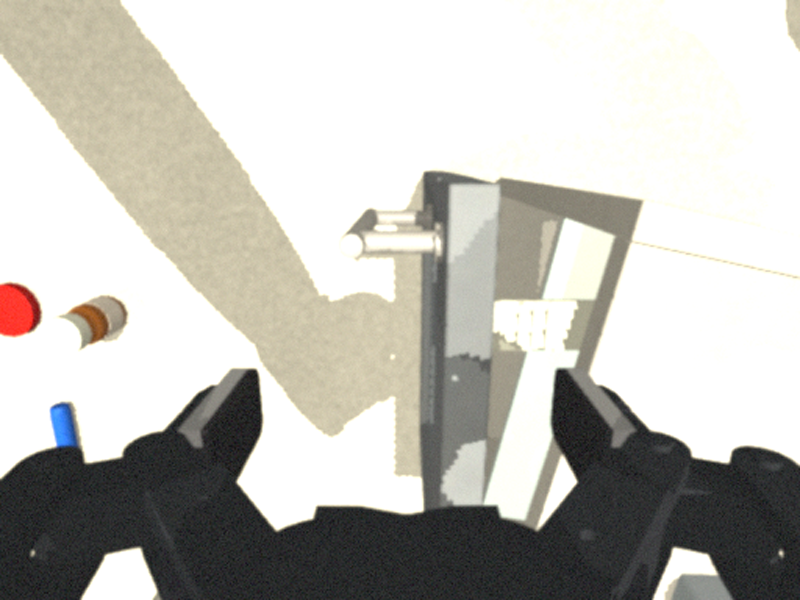

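View pics/s4z.png

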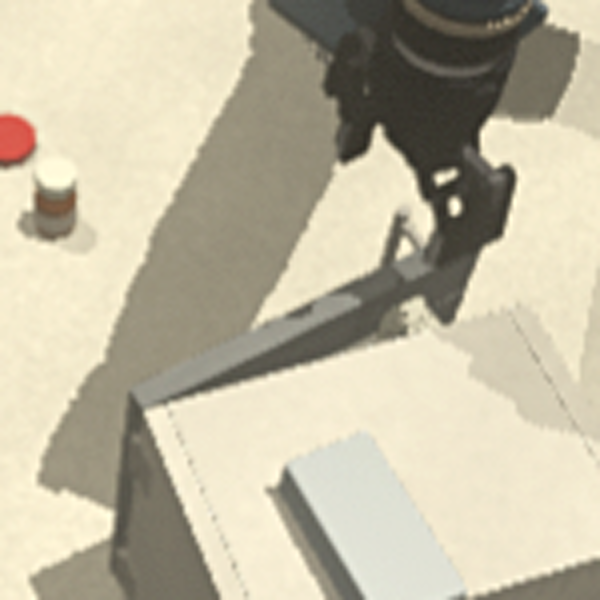

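```bash
python3 - <<'E'
from h import *
from station import *
c=cab(); th=.197; X=-.026
def rep(m):
    s=sense();F=np.array(s["wrist_force"]);dx,dy=axes(c,th)
    v=Rz(c.yaw+th).T@(np.array(s["ee_pos"])-c.hinge())
    print(m,round(s["time"],2),"tcp in door",v.round(4),"F door",(Rz(c.yaw+th).T@F).round(2))
print(line_to(*ton_pose(c,th,x=X,z=-.020),speed=.1,f_stop=6)); rep("a")
hold(.1)
print(line_to(*ton_pose(c,th,x=X,z=-.058),speed=.025,f_stop=3.0)); rep("b")
f={n:grab_frame(n) for n in("top","wrist","scene")};pickle.dump(f,open("f5.pkl","wb"))
cv2.imwrite("pics/w5.png",cv2.resize(cv2.convertScaleAbs(f["wrist"]["img"][:,:,::-1],alpha=1.5),(800,600),interpolation=cv2.INTER_CUBIC))
b=f["scene"]["img"][120:270,265:415][:,:,::-1]
cv2.imwrite("pics/s5z.png",cv2.resize(cv2.convertScaleAbs(b,alpha=1.5),None,fx=4,fy=4,interpolation=cv2.INTER_CUBIC))
E
```

```text
False
a 12.68 tcp in door [-0.026   0.1999 -0.0195] F door [0.5  0.42 0.06]
True
b 13.68 tcp in door [-0.0259  0.2001 -0.042 ] F door [-0.8   0.64  4.97]
```

View pics/w5.png

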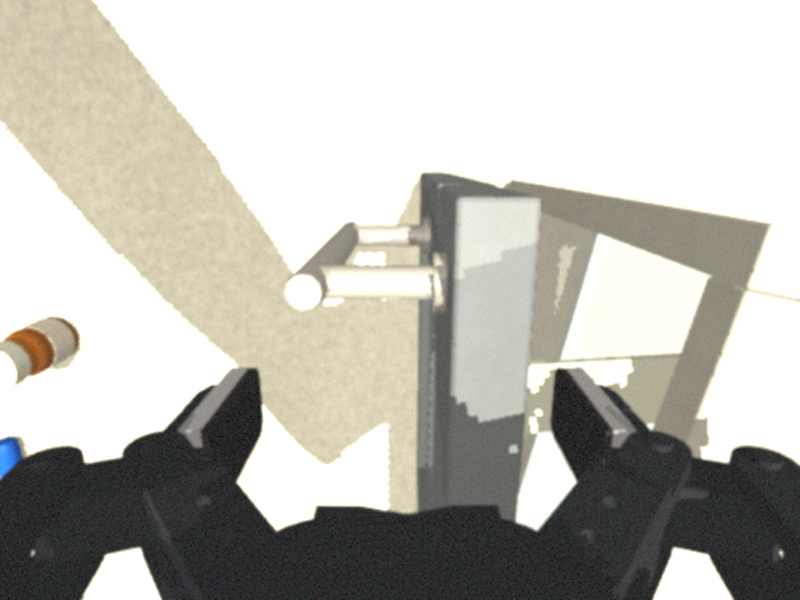

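View pics/s5z.png

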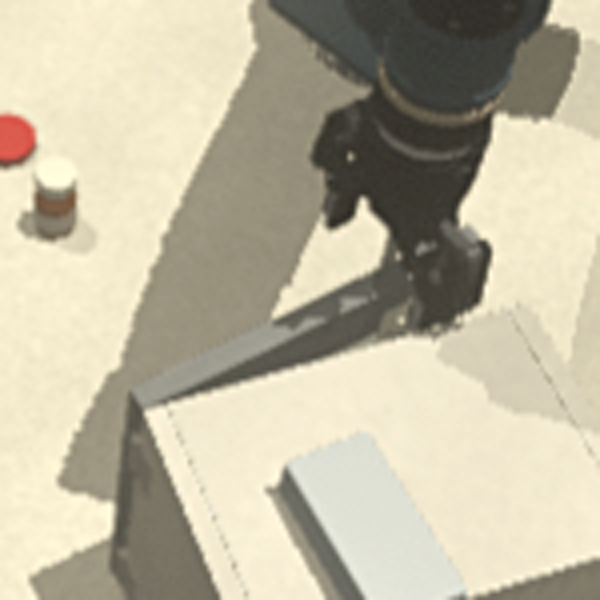

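```bash
python3 - <<'E'
from h import *
from station import *
c=cab(); th=.197; X=-.026; Z=-.0478
def rep(m,th):
    s=sense();F=np.array(s["wrist_force"])
    v=Rz(c.yaw+th).T@(np.array(s["ee_pos"])-c.hinge())
    print(m,round(s["time"],2),"tcp in door",v.round(4),"F door",(Rz(c.yaw+th).T@F).round(2))
line_to(*ton_pose(c,th,x=X,z=Z),speed=.03); rep("press",th)
f=grab_frame("wrist")
for t in (.22,.25,.28,.31,.34,.38,.42):
    if line_to(*ton_pose(c,t,x=X,z=Z),speed=.05,f_stop=25): print("STOP");rep(t,t);break
    rep(t,t)
g=grab_frame("wrist")
cv2.imwrite("pics/w6.png",cv2.resize(cv2.convertScaleAbs(np.hstack([f["img"],g["img"]])[:,:,::-1],alpha=1.3),(800,300)))
cv2.imwrite("pics/w6b.png",cv2.resize(g["img"][:,:,::-1],(800,600)))
b=grab_frame("top")["img"][140:290,70:270][:,:,::-1]
cv2.imwrite("pics/t6z.png",cv2.resize(cv2.convertScaleAbs(b,alpha=1.5),None,fx=4,fy=4,interpolation=cv2.INTER_CUBIC))
E
```

```text
press 14.17 tcp in door [-0.025   0.1998 -0.0459] F door [-0.22  2.31  8.62]
0.22 14.47 tcp in door [-0.0254  0.1998 -0.0458] F door [-0.33  2.39  7.2 ]
0.25 14.74 tcp in door [-0.0254  0.1998 -0.0458] F door [-0.44  2.03  8.84]
0.28 15.02 tcp in door [-0.0255  0.1998 -0.0458] F door [-0.44  0.54  9.11]
0.31 15.29 tcp in door [-0.0255  0.1998 -0.0458] F door [0.92 0.35 8.46]
0.34 15.57 tcp in door [-0.0256  0.1998 -0.0458] F door [-0.29  0.77  9.06]
0.38 15.88 tcp in door [-0.0256  0.1998 -0.0459] F door [-0.61  2.54  8.63]
0.42 16.18 tcp in door [-0.0257  0.1998 -0.0459] F door [-1.1   1.72  8.13]
```

View pics/w6.png

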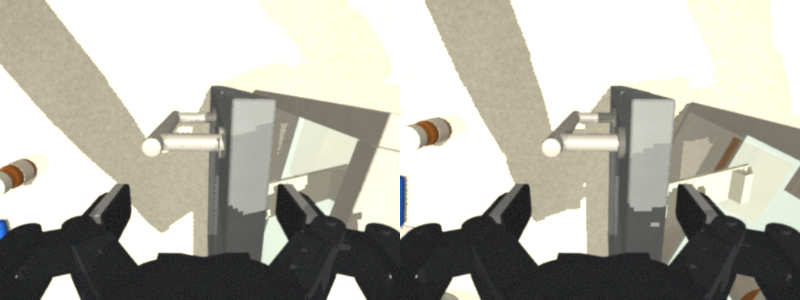

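View pics/t6z.png

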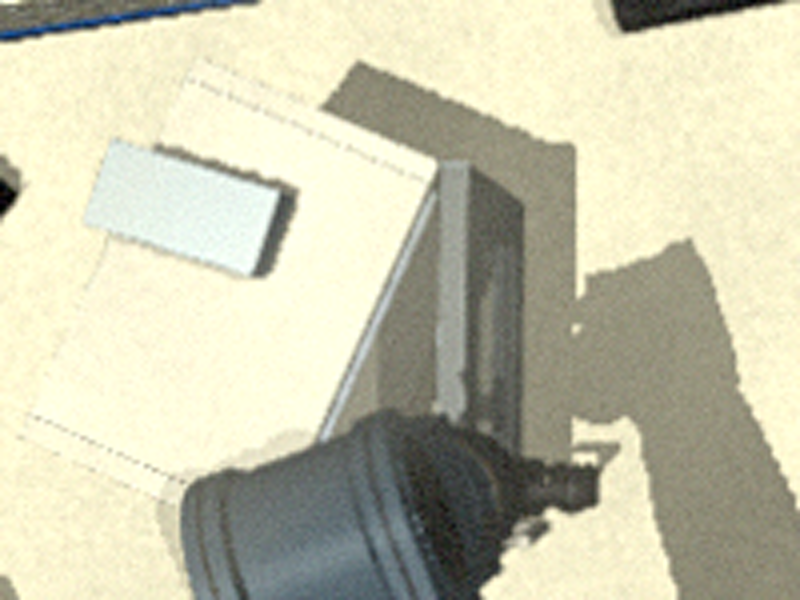

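```bash
python3 - <<'E'
from h import *
from station import *
c=cab(); Z=-.031
def rep(m,th):
    s=sense();F=np.array(s["wrist_force"])
    v=Rz(c.yaw+th).T@(np.array(s["ee_pos"])-c.hinge())
    print(m,round(s["time"],2),"tcp in door",v.round(4),"F door",(Rz(c.yaw+th).T@F).round(2))
line_to(*ton_pose(c,.42,x=-.027,z=Z),speed=.04); rep("up",.42)
line_to(*ton_pose(c,.42,x=-.0415,z=Z),speed=.05,f_stop=6); rep("side",.42)
for t in np.arange(.5,1.63,.08):
    r=line_to(*ton_pose(c,t,x=-.0425,z=Z),speed=.12,f_stop=15)
    rep(round(t,2),t)
    if r: print("STOP");break
f={n:grab_frame(n) for n in("top","wrist")};pickle.dump(f,open("f7.pkl","wb"))
cv2.imwrite("pics/w7.png",cv2.resize(f["wrist"]["img"][:,:,::-1],(800,600)))
cv2.imwrite("pics/t7.png",cv2.resize(f["top"]["img"][:,:,::-1],(800,600)))
E
```

```text
up 16.85 tcp in door [-0.0271  0.2002 -0.0316] F door [-0.16 -0.28 -0.27]
side 17.29 tcp in door [-0.0419  0.2    -0.031 ] F door [-0.36 -0.18  0.32]
0.5 17.58 tcp in door [-0.0425  0.2    -0.031 ] F door [-0.25  0.04 -0.06]
0.58 17.87 tcp in door [-0.0422  0.2    -0.031 ] F door [ 0.   -0.09 -0.23]
0.66 18.15 tcp in door [-0.042   0.2001 -0.031 ] F door [-0.19 -0.74  0.12]
0.74 18.43 tcp in door [-0.042   0.2001 -0.0311] F door [-0.18 -0.43  0.53]
0.82 18.72 tcp in door [-0.0419  0.2001 -0.0311] F door [-0.34 -0.12 -0.36]
0.9 19.0 tcp in door [-0.0419  0.2001 -0.0311] F door [ 0.06 -0.45 -0.22]
0.98 19.28 tcp in door [-0.0418  0.2001 -0.0311] F door [-0.15  0.01  0.63]
1.06 19.57 tcp in door [-0.0418  0.2001 -0.0311] F door [ 0.13  1.29 -0.37]
1.14 19.85 tcp in door [-0.0419  0.2001 -0.031 ] F door [-0.53 -0.5  -0.37]
1.22 20.13 tcp in door [-0.0418  0.2001 -0.0311] F door [0.22 0.12 0.68]
1.3 20.42 tcp in door [-0.0418  0.2001 -0.0311] F door [ 0.63 -0.08  0.38]
1.38 20.7 tcp in door [-0.0418  0.2001 -0.0311] F door [0.33 0.43 0.24]
1.46 20.98 tcp in door [-0.0418  0.2001 -0.0311] F door [ 1.12 -0.81  0.19]
1.54 21.27 tcp in door [-0.0418  0.2001 -0.0311] F door [ 0.16 -0.   -0.18]
1.62 21.55 tcp in door [-0.0418  0.2    -0.0312] F door [0.06 1.06 0.29]
```

View pics/w7.png

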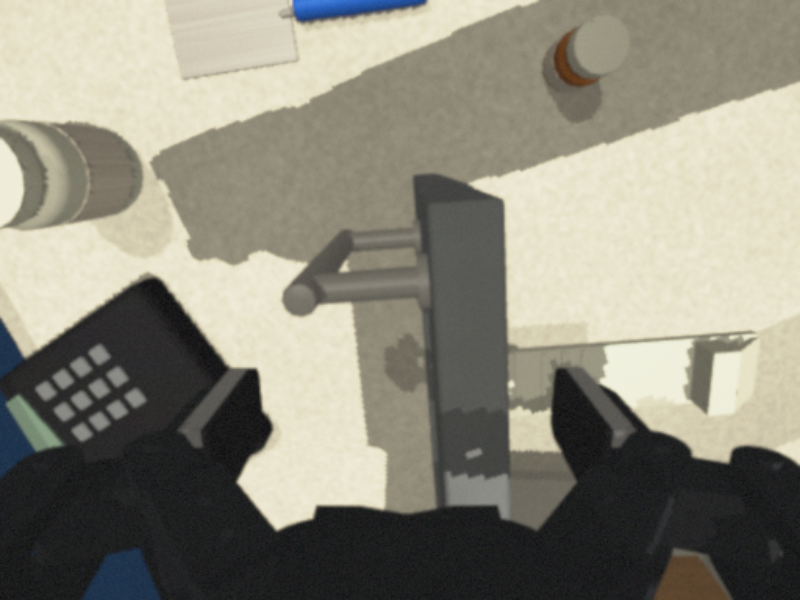

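View pics/t7.png

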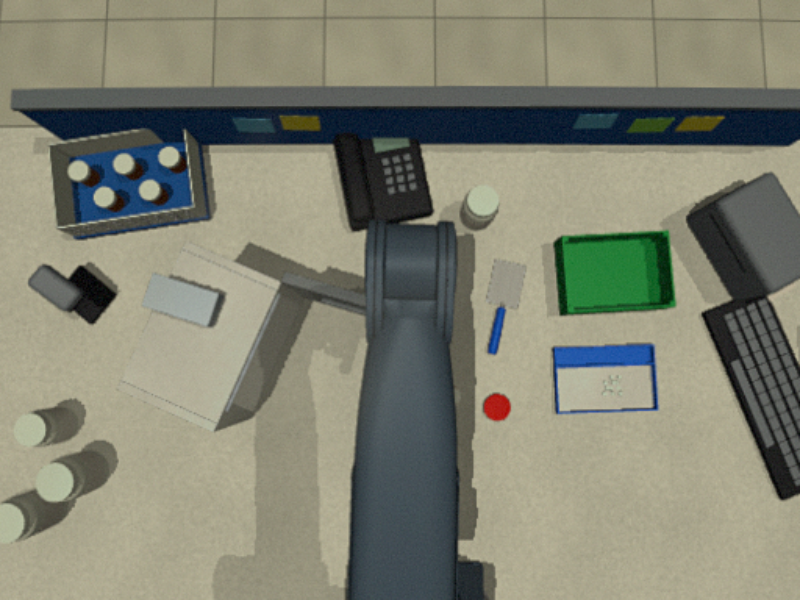

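```bash
python3 - <<'E'
from h import *
f=pickle.load(open("f7.pkl","rb"));c=cab();w=f["wrist"]
sc=800/512
for t in (1.58,1.6,1.62,1.65,1.7,1.74):
    P=[c.d2w(p,t) for p in ((0,.26,0),(-.018,.26,0),(-.053,.236,-.012),(0,.15,0),(.063,.2,-.017))]
    print(t,((proj(w,P)+.5)*sc-.5).round(0).tolist(), ((proj(f["top"],[c.d2w((0,.15,0),t),c.d2w((-.018,.15,0),t)])+.5)*sc-.5).round(0).tolist())
E
```

```text
1.58 [[639.0, 193.0], [560.0, 190.0], [401.0, 276.0], [574.0, 584.0], [784.0, 404.0]] [[367.0, 319.0], [372.0, 308.0]]
1.6 [[616.0, 193.0], [537.0, 191.0], [382.0, 280.0], [564.0, 584.0], [773.0, 400.0]] [[368.0, 317.0], [372.0, 307.0]]
1.62 [[593.0, 192.0], [514.0, 192.0], [364.0, 284.0], [554.0, 584.0], [761.0, 397.0]] [[369.0, 315.0], [373.0, 305.0]]
1.65 [[559.0, 193.0], [479.0, 195.0], [337.0, 290.0], [538.0, 584.0], [743.0, 391.0]] [[370.0, 313.0], [373.0, 302.0]]
1.7 [[501.0, 196.0], [421.0, 202.0], [294.0, 303.0], [512.0, 586.0], [711.0, 384.0]] [[371.0, 308.0], [374.0, 297.0]]
1.74 [[455.0, 200.0], [375.0, 210.0], [260.0, 314.0], [491.0, 588.0], [685.0, 379.0]] [[372.0, 304.0], [375.0, 294.0]]
```

```bash
python3 - <<'E'
from h import *
from station import *
c=cab()
P,q=ton_pose(c,1.62,x=-.0425,z=.08); print(line_to(P,q,speed=.12,f_stop=8))
P[2]=.42; line_to(P,q,speed=.2)
goto([.28,-.12,.42],q)
s=sense();print(s["time"],np.round(s["wrist_force"],2))
f={n:grab_frame(n) for n in("top","scene")};pickle.dump(f,open("f8.pkl","wb"))
sc=800/512
for t in (1.6,1.66,1.7,1.74):
    print(t,*[((proj(f[n],[c.d2w(p,t) for p in ((0,.26,0),(-.018,.26,0),(.063,.2,-.017))])+.5)*sc-.5).round(0).tolist() for n in f])
for n in f: cv2.imwrite(f"pics/{n}8.png",cv2.resize(f[n]["img"][:,:,::-1],(800,600),interpolation=cv2.INTER_CUBIC))
E
```

```text
False
24.475 [ 0.   -0.39  0.66]
1.6 [[432.0, 343.0], [437.0, 332.0], [383.0, 366.0]] [[414.0, 226.0], [405.0, 229.0], [459.0, 248.0]]
1.66 [[436.0, 333.0], [439.0, 323.0], [388.0, 359.0]] [[406.0, 228.0], [397.0, 231.0], [452.0, 248.0]]
1.7 [[438.0, 327.0], [441.0, 316.0], [391.0, 355.0]] [[401.0, 230.0], [391.0, 234.0], [447.0, 248.0]]
1.74 [[439.0, 321.0], [442.0, 310.0], [393.0, 351.0]] [[395.0, 232.0], [386.0, 236.0], [443.0, 249.0]]
```

View pics/top8.png

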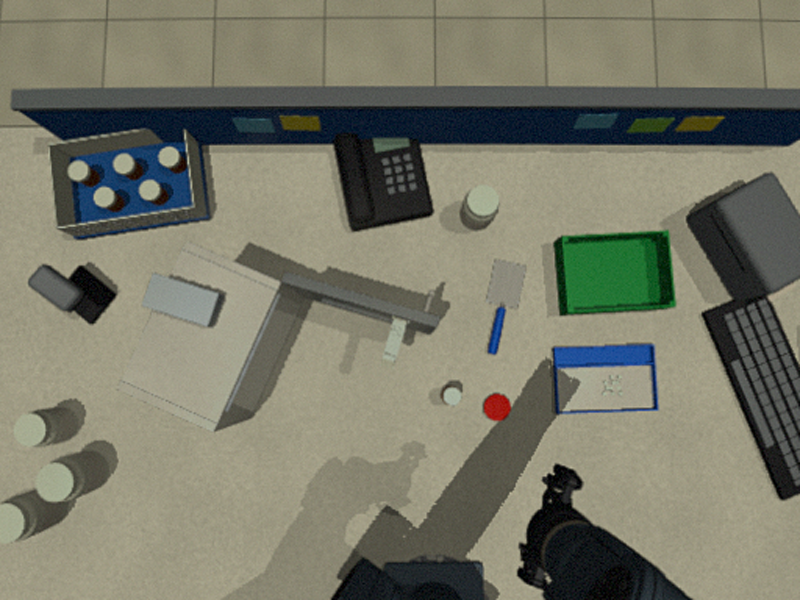

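View pics/scene8.png

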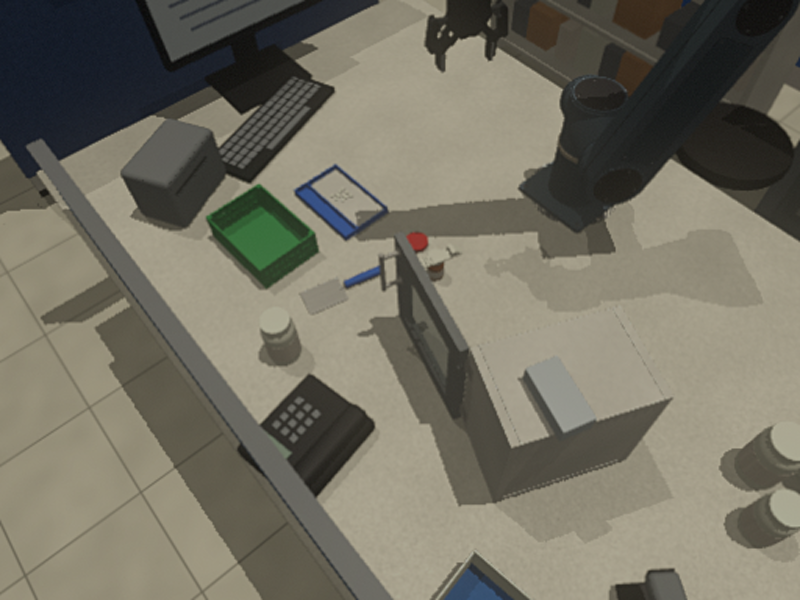

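```bash
python3 - <<'E'
from h import *
from station import *
f=pickle.load(open("f8.pkl","rb"));d0=pickle.load(open("f0.pkl","rb"))
hold(.5);g=grab_frame("top")["img"]
r=(slice(170,230),slice(180,300))
print("door region change",np.abs(cv2.blur(g,(3,3))[r].astype(int)-cv2.blur(f["top"]["img"],(3,3))[r]).max(), "carton change",np.abs(cv2.blur(g,(3,3))[170:215,85:150].astype(int)-cv2.blur(d0["top"]["img"],(3,3))[170:215,85:150]).max(),sense()["time"])
finish_job()
E
```

```text
door region change 4 carton change 5 25.125
the job is handed in; nothing more can be done
```

The cupboard is open and handed in after about 25 s. The door stands slightly past square and the catch tongue has sprung back up.

1. **Drawing it ajar:** I gripped the handle and drew the door until the catch held it, at about 0.197 rad.
2. **Releasing the catch:** I put one fingertip down through the gap and pressed the tongue about 6 mm, at around 9 N. Keeping it down, I drew the door out to 0.42 rad.
3. **Opening it fully:** I let the tongue spring up, swung the door out from its inner face, and withdrew the arm.

**Final checks:**
- **Door:** it stands at about 1.69 rad (97°) and showed no movement over the last half second. The force on the wrist was about zero.
- **Catch:** the tongue's hook appears where it should be when sprung up.
- **Other things:** the carton's image area is unchanged, and by eye the other items look where they were.

**What differed from plan:**
- **Pull against the catch:** my 3 N stop did not trigger because I pulled in small steps, so the pull reached about 9 N before I backed off. The catch held.
- **Final angle:** the door ended at 1.69 rad instead of the 1.62 I aimed for, with a gap of about 20 mm between the finger and the door. It probably ran on ahead of the finger. I left it, as it is only a little past square and short of the 1.75 end stop.

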